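# Lock the antenna rotator with its pin

## Robot

A 6-joint arm with a two-finger parallel gripper is mounted at the origin on the work surface. World frame = base frame: x ahead of the robot, y to its left, z up, the work surface at z = 0. Lengths are in mm, angles in rad, forces in N, time in s.
With the tool pointing down it reaches from about 275 to 850 mm from the base axis. Payload 5.2 kg.
Tool frame: the origin (TCP) lies midway between the tips of the shut fingers; the grasp point (between the pads) lies 19 mm behind it; z points along the fingers, y is the line along which they close (so a half turn about z gives the same grasp; the last joint's range is limited). The gripper opens to 85 mm and grips with 20 to 120 N. Pads are 22 mm wide; open, the fingers measure 114 mm over their backs; the gripper's body (76 mm by 85 mm) begins 54 mm behind the grasp point. The pads swing forward as they close: fully open they stand 13 mm farther back than shut.
Start: joints at [-1.486, 0.259, 1.535, -0, 1.348, -0.203], TCP at [156.135, -527.377, 231.31] pointing down, gripper open.
Joint ranges: [-3.14, 3.14], [-0.91, 2.08], [0.19, 2.58], [-1.22, 4.36], [0.22, 2.71], [-3.12, 3.12]. Speed limits (rad/s): [2.57, 2.57, 3.14, 3.14, 3.14, 3.14].

## Interface

Orientations are given as a rotation vector (axis times angle).
In Python, from workcell import ctrl gives the robot as it stands. The module is installed in compiled form; this text tells all that it offers.
- The arm moves only by the tool arm_command, never from a script. Its argument "steps" is a list of rows, each an object of numbers: "tx", "ty", "tz": the shift along the world's x, y, z in mm; "wx", "wy", "wz": the turn, a rotation vector about the world's x, y, z in rad. In form: [{"tx": .., "ty": .., "tz": .., "wx": .., "wy": .., "wz": ..}, ...]. A call has 1 to 5 rows; each row is the pose to reach, as a shift and turn from the pose commanded when the call began; what a row does not reach only later rows make up. A row lasts 1/10 s, in which the tool goes at most 50 mm and 8.59 degrees, less where a joint would pass 70% of its speed; a pose out of reach is approached as far as the arm can. A call with a gripper value outside its range is refused whole. "jaw" is the gripper's target within -1 to 1 (fully open at 1, half-way at 0, shut at -1), set as the call begins (left out, the last holds). The fingers move at their own pace and stop on an object; "grip_force" is the grip in N (left out, the last holds). Time passes only in rows, so rows that repeat a pose let the fingers close. It gives the time, the measured TCP pose, the force, the opening and the grip force at its end, in the units of the state.
- ctrl.state(): the state, without advancing time (a new reading comes with each control period).
- ctrl.get_image(name): name is "side" or "top"; returns a dict with "pixels" (420x560x3 uint8, red, green, blue), "fx", "fy", "cx", "cy" (pixels), "R" (3x3) and "t" (3): a world point X has camera coordinates R X + t. Camera axes: x right, y down, z forward; pixel columns grow to the right and rows downward; lengths in mm; the calibration is good to about 2 mm. A picture is of the moment at which its call begins. There is no depth.
- ctrl.close_job(): hands the job in; it is judged then, once.
The state is a dict: "t": time; "joint_pos": joint angles; "joint_vel": joint speeds; "joint_efforts": joint torques, N m; "ee_pos": TCP position; "ee_rot": TCP orientation; "force": force on the tool from outside, world axes, zero at the start; "wrist_torque": the same for the moment, N m; "grip_width": finger opening in mm; "grip_force": force on a finger pad.
Only numpy, scipy, OpenCV 4.12 (cv2) and the standard library are available. Lean on these libraries where they do the work, as an engineer would, in place of code of your own. Each camera call takes 0.05 s, during which the arm holds its last target. There are 200 camera calls.

## Task

Lock the antenna rotator: take the red-handled pin out of its wooden stand, find the tight hole in the cap on top of the gear housing (it is a few millimetres off its place on the drawing, so expect to feel for it), then press the pin gently straight in until its steel collar sits flush on the cap, and let go. The cap is soft aluminium: keep the pin from loading it with more than 60 N, side pressure in the hole included. Leave the dish of screws, the wrench and the tackle box where they are.

Things in the scene. Friction and masses are not known exactly. Their poses are not given: they have to be found in the camera images.
- pin_grip (a point): Lock pin (loose, 0.13 kg, 80 mm tall, z from foot up to handle): steel shank 16 mm diameter, 24 mm long, flat square-edged foot; steel collar 26 mm diameter, 6 mm thick; red round handle 16 mm diameter, 50 mm long. This point: middle of the handle, 55 mm above the foot, 25 mm above the collar's top. It starts upright in the stand.
- pin_foot (a point): Centre of the pin's flat foot, 24 mm below the collar's underside; axes as pin_grip. In the hole the pin goes down 10 mm freely, then meets a stiff sliding cup that stays where it is pushed: about 8 N (a little more when fast) over the last 14 mm, until the collar lies on the cap. The pin's own weight does not move the cup.
- stand: Fixed light-wood block, 70 x 70 mm, 36 mm high, origin under its centre on the bench, z up. In the middle of its top is an upright 19 mm hole, 30 mm deep, in which the pin stands loosely with its collar resting on the block's top.
- housing: Fixed round aluminium rotator gear housing, 170 mm across its foot, origin under its centre on the bench, z up, any yaw. On its 75 mm high body sits a square aluminium cap, 74 mm wide, 36 mm thick, turned any way: cap top 111 mm above the bench, flat but for four 4 mm high bolt heads near the corners, 41 mm from the hole.
- hole_mark (a point): Where the drawing puts the hole: centre of the housing, at the cap's flat top face, z up. The real hole was drilled by hand: its centre is 3.5 to 6 mm from this point, direction unknown and different every time. Upright blind hole, sharp unchamfered mouth, 17.6 mm diameter, 30 mm deep, black cup 10 mm down inside; the cap is solid elsewhere.
- dish: White ceramic dish of screws, 110 mm across, 32 mm high, origin under its centre. Leave alone.
- wrench: Chrome wrench, 180 mm long, lying flat on the bench along its own x axis, origin under its middle. Leave alone.
- tackle: Purple plastic tackle box with lilac flip-up trays, 240 x 150 mm, up to 180 mm high, origin under its centre. Leave alone.

How it is judged (in metres and radians):
On the way, in this order (a step that is already met when the one before it is completed fails the run):
1. the pin is lifted clear of its stand (foot more than 50 mm above the bench) (height (world z) of pin_foot above 0.05 m), for 0.1 s.
2. the pin's foot has found the hole: more than 4 mm below the cap's top, within 9 mm of the mark (z of pin_foot in the frame of hole_mark below -0.004 m and horizontal distance between pin_foot and hole_mark below 0.009 m and angle between pin_grip's own z axis and vertical below 0.15 rad), for 0.1 s.
At the end, for the whole second after the job is handed in: The pin is released, at rest and fully home: foot at least 22 mm below the cap's top, within 9 mm of the marked point, within 0.07 rad of upright. Dish, wrench and tackle box moved less than 15 mm; the pin never pressed on housing or cap with over 60 N (z of pin_foot in the frame of hole_mark below -0.022 m and horizontal distance between pin_foot and hole_mark below 0.009 m and angle between pin_grip's own z axis and vertical below 0.07 rad and linear speed of pin below 0.02 m/s); the robot touches nothing.
It fails at once if the pin presses on the housing or its cap with more than 60 N (all contacts added up) (contact force between pin and housing above 60 N).
It fails at once if the dish of screws is moved more than 15 mm (distance of dish from where it was at the start of the episode above 0.015 m).
It fails at once if the wrench is moved more than 15 mm (distance of wrench from where it was at the start of the episode above 0.015 m).
It fails at once if the tackle box is moved more than 15 mm (distance of tackle from where it was at the start of the episode above 0.015 m).
It also fails if it takes over 67 s, if anything falls off the work surface, if the arm or the gripper's body presses on something with over 40 N, if the wrist force passes 120 N, or if a joint passes its speed limit or range.

## Working session

There is one attempt and no reset: what is moved stays moved. The work goes in short steps, Python scripts to look and compute and a tool call to move; the robot and the scene stay as the last step left them, time stands still between calls to the robot, and variables do not carry over. Pictures are saved under pics/ and viewed, at most 10 in all, crops included, and the job is handed in when it is done.

Besides the shell and the picture viewer there is one more tool, called after ">>>" by a JSON object that holds its "api" and its "payload", one argument or row to a line. arm_command: Moves the arm, as the interface text tells. Its arguments: {"type":"object","properties":{"steps":{"type":"array"},"jaw":{"type":"number"},"grip_force":{"type":"number"}},"required":["steps"]}

```bash
mkdir -p pics; cat > h.py <<'E'
import cv2,numpy as np
from workcell import ctrl
def shot(n,f):
    d=ctrl.get_image(n); cv2.imwrite(f'pics/{f}.png',cv2.cvtColor(d['pixels'],cv2.COLOR_RGB2BGR)); np.savez(f'pics/{f}.npz',**d); return d
def ray(d,u,v):
    R=np.array(d['R']);t=np.array(d['t'])
    c=-R.T@t; r=R.T@np.array([(u-d['cx'])/d['fx'],(v-d['cy'])/d['fy'],1]); return c,r
def plane(d,u,v,z):
    c,r=ray(d,u,v); return c+r*(z-c[2])/r[2]
def proj(d,X):
    p=np.array(d['R'])@np.array(X)+np.array(d['t']); return np.array([d['fx']*p[0]/p[2]+d['cx'],d['fy']*p[1]/p[2]+d['cy']])
E
python3 - <<'E'
from h import *
for n in('side','top'):
    d=shot(n,n+'0'); print(n,ray(d,280,210),d['fx'])
    hsv=cv2.cvtColor(d['pixels'],cv2.COLOR_RGB2HSV)
    m=(((hsv[...,0]<8)|(hsv[...,0]>172))&(hsv[...,1]>150)&(hsv[...,2]>70)).astype('uint8')
    k,l,s,c=cv2.connectedComponentsWithStats(m)
    for i in range(1,k):
        if s[i,4]>20: print(s[i],c[i])
s=ctrl.state();print(s)
E
```

```text
side (array([ 102.60398754, 1055.90140393, 1090.96131011]), array([ 0.35489562, -0.66060078, -0.66163174])) 545.0934776811368
[307 260   7  17  82] [309.87804878 267.3902439 ]
top (array([ 363.58972863,   45.13343107, 1389.43682502]), array([ 0.21993598, -0.00975072, -0.97547294])) 496.2709848582162
[217 275   7   7  37] [220.         278.24324324]
{'t': 0.1, 'joint_pos': array([-1.48582050e+00,  2.59279265e-01,  1.53596213e+00, -7.94810483e-07,
        1.34801132e+00, -2.02759661e-01]), 'joint_vel': array([-2.24182837e-04,  9.13738191e-04, -4.58030715e-04, -4.69608283e-05,
        5.79791569e-04, -1.09615940e-03]), 'joint_efforts': array([ 5.55718707e-04, -4.46972430e+01, -2.91247505e+01, -3.87429654e-04,
        6.33654548e-03,  8.57875136e-06]), 'ee_pos': array([ 156.08251705, -526.89654394,  230.55752802]), 'ee_rot': array([-3.10749631e+00, -4.50178974e-01, -1.52183558e-04]), 'force': array([-0.28738242,  0.29896705,  0.31095448]), 'wrist_torque': array([0.03330763, 0.01714928, 0.01977888]), 'grip_force': 0.0, 'grip_width': 85.4553497010007}
```

View pics/top0.png

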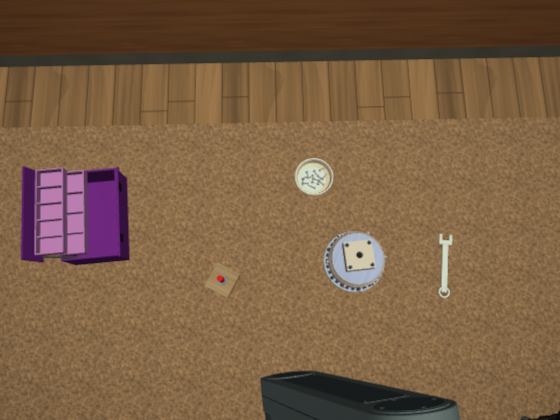

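View pics/side0.png

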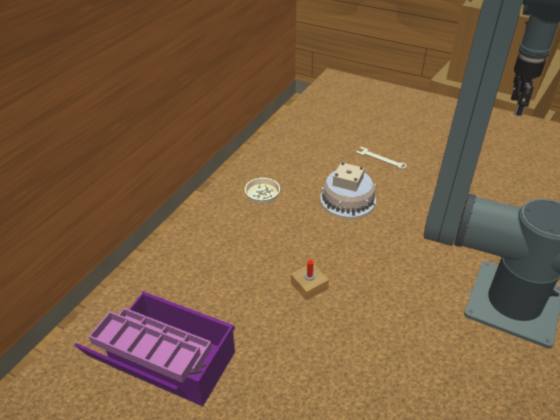

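The top view shows the pin at about (220,278) on its stand and the cap with its dark hole at about (360,255), with the dish, wrench and box well clear. The side view shows the pin at (310,267) and the cap at (349,172). Next I'll measure the pin and the hole.

```bash
python3 - <<'E'
from h import *
T=dict(np.load('pics/top0.npz'));S=dict(np.load('pics/side0.npz'))
# pin: closest point of rays
def tri(a,b):
    (c1,r1),(c2,r2)=a,b
    k=np.linalg.lstsq(np.c_[r1,-r2],c2-c1,rcond=None)[0]; p,q=c1+k[0]*r1,c2+k[1]*r2; return (p+q)/2,np.linalg.norm(p-q)
print('pin tri',tri(ray(T,220,278.2),ray(S,309.9,267.4)), 'side@67',plane(S,309.9,267.4,67),'top@88',plane(T,220,278.2,88))
# stand top
def comp(m,u,v,name,z,d):
    k,l,s,c=cv2.connectedComponentsWithStats(m.astype('uint8'))
    return
for d,n,(u,v) in((T,'top',(360,255)),(S,'side',(349,172))):
    g=cv2.cvtColor(d['pixels'],cv2.COLOR_RGB2GRAY); w=g[v-25:v+25,u-25:u+25]
    m=(w<90).astype('uint8'); k,l,s,c=cv2.connectedComponentsWithStats(m)
    for i in range(1,k):
        if 3<s[i,4]<120:
            x=(np.indices(w.shape)); ww=(l==i)
            p=c[i]+[u-25,v-25]; print(n,'dark',s[i,4],p.round(1),plane(d,*p,111).round(1))
    m=((d['pixels'][...,0].astype(int)-d['pixels'][...,2])>12)&(g>170)
    mm=np.zeros_like(m);mm[v-25:v+25,u-25:u+25]=m[v-25:v+25,u-25:u+25]
    cs=max(cv2.findContours(mm.astype('uint8'),0,2)[0],key=cv2.contourArea)
    r=cv2.minAreaRect(cs); print(n,'cap',r,plane(d,*r[0],111).round(1))
for d,f,(u,v) in((T,'top',(360,258)),(S,'side',(347,182))):
    c=d['pixels'][v-35:v+35,u-40:u+40,::-1]; cv2.imwrite(f'pics/{f}crop.png',cv2.resize(c,None,fx=5,fy=5,interpolation=0))
a=cv2.imread('pics/topcrop.png');b=cv2.imread('pics/sidecrop.png');cv2.imwrite('pics/crop.png',np.hstack([a,b]))
E
```

```text
pin tri (array([479.96734986, 194.80104472,  70.35787986]), np.float64(0.3583541228386205)) side@67 [481.38789519 192.00082352  67.        ] top@88 [478.24060413 192.7473845   88.        ]
top dark 5 [368.6 242.2] [ 560.7 -196.5  111. ]
top dark 4 [346.5 244.5] [ 556.  -138.5  111. ]
top dark 25 [359.  254.6] [ 528.9 -169.5  111. ]
top dark 6 [372.  264.5] [ 502.5 -201.7  111. ]
top dark 6 [349.8 266.8] [ 497.7 -144.1  111. ]
top cap ((359.31097412109375, 254.29876708984375), (27.828746795654297, 27.939178466796875), 83.6598129272461) [ 529.6 -170.4  111. ]
side cap ((348.4411926269531, 171.7353057861328), (25.951311111450195, 15.279744148254395), 14.03624439239502) [ 530.2 -167.3  111. ]
```

View pics/crop.png

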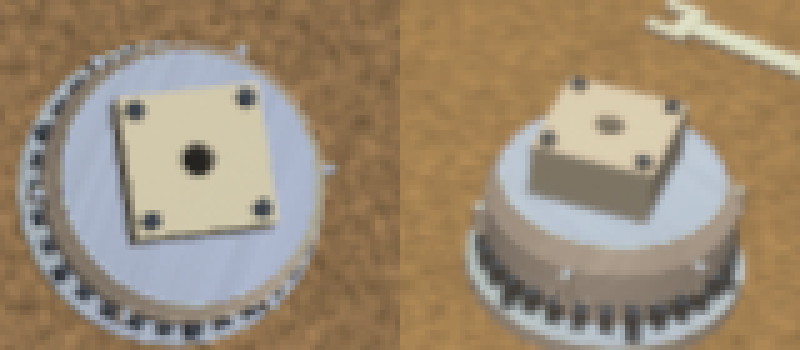

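The crop shows the hole as a dark disc centred among four bolt heads. The top view puts it at (529,-169.5), and the bolt mean and cap rectangle agree within 1 mm. The pin is at about (480,192). I'll move over the pin, turning the jaws so the side camera can see between the fingers.

>>> {"api": "arm_command", "payload": {
  "steps": [
    {"tx": 50, "ty": 40, "tz": 0, "wz": 0.15},
    {"tx": 70, "ty": 85, "tz": 0, "wz": 0.3},
    {"tx": 90, "ty": 135, "tz": 0, "wz": 0.45},
    {"tx": 110, "ty": 180, "tz": 0, "wz": 0.6},
    {"tx": 130, "ty": 225, "tz": 0, "wz": 0.75}
  ],
  "jaw": 1,
  "grip_force": 60
}}

```text
invalid input
```

```bash
python3 - <<'E'
from h import *
T=dict(np.load('pics/top0.npz'));S=dict(np.load('pics/side0.npz'))
# housing centre: foot outline from the top crop, and stand-top centre by colour
print('foot',plane(T,354.5,261.4,0),'body top',plane(T,320+192/5,223+178/5,75))
for d,(u,v),n in((T,(222,280),'top'),(S,(310,282),'side')):
    print(n,d['pixels'][v-16:v+17:4,u-20:u+21:4].tolist()[4])
s=ctrl.state();print(s['t'],s['ee_pos'],s['ee_rot'])
E
```

```text
foot [ 524.33055435 -174.45972271    0.        ] body top [ 522.87417125 -173.39956994   75.        ]
top [[137, 107, 73], [144, 114, 78], [159, 134, 94], [156, 132, 93], [187, 63, 58], [133, 20, 14], [134, 135, 128], [155, 131, 92], [148, 125, 88], [131, 101, 66], [130, 102, 70]]
side [[157, 122, 75], [119, 88, 50], [147, 119, 75], [177, 148, 96], [179, 151, 97], [183, 153, 100], [190, 159, 102], [184, 154, 100], [175, 145, 93], [128, 95, 55], [168, 132, 82]]
0.1 [ 156.08251705 -526.89654394  230.55752802] [-3.10749631e+00 -4.50178974e-01 -1.52183558e-04]
```

The housing centre comes out at about (523.5,-174), so the visible hole's offset roughly matches the stated drill error. The move was refused, probably because the rows lacked some of the six keys.

>>> {"api": "arm_command", "payload": {
  "steps": [
    {"tx": 30, "ty": 40, "tz": 0, "wx": 0, "wy": 0, "wz": 0.15},
    {"tx": 50, "ty": 85, "tz": 0, "wx": 0, "wy": 0, "wz": 0.3},
    {"tx": 75, "ty": 130, "tz": 0, "wx": 0, "wy": 0, "wz": 0.45},
    {"tx": 95, "ty": 175, "tz": 0, "wx": 0, "wy": 0, "wz": 0.6},
    {"tx": 115, "ty": 220, "tz": 0, "wx": 0, "wy": 0, "wz": 0.75}
  ],
  "jaw": 1,
  "grip_force": 60
}}

```text
t: 0.6
ee_pos: [271.5, -305.3, 230.9]
ee_rot: [-2.723, -1.565, -0.0]
force: [1.3, 0.5, 0.1]
grip_width: 85.2
grip_force: 0.0
```

>>> {"api": "arm_command", "payload": {
  "steps": [
    {"tx": 19, "ty": 45, "tz": 0, "wx": 0, "wy": 0, "wz": 0.15},
    {"tx": 38, "ty": 90, "tz": 0, "wx": 0, "wy": 0, "wz": 0.3},
    {"tx": 57, "ty": 135, "tz": 0, "wx": 0, "wy": 0, "wz": 0.45},
    {"tx": 76, "ty": 180, "tz": 0, "wx": 0, "wy": 0, "wz": 0.6},
    {"tx": 95, "ty": 225, "tz": 0, "wx": 0, "wy": 0, "wz": 0.75}
  ]
}}

```text
t: 1.1
ee_pos: [366.3, -80.4, 231.3]
ee_rot: [1.961, 2.454, 0.0]
force: [0.9, 0.0, 0.1]
grip_width: 85.0
grip_force: 0.0
```

>>> {"api": "arm_command", "payload": {
  "steps": [
    {"tx": 19, "ty": 45, "tz": -15, "wx": 0, "wy": 0, "wz": 0.12},
    {"tx": 38, "ty": 90, "tz": -30, "wx": 0, "wy": 0, "wz": 0.12},
    {"tx": 57, "ty": 135, "tz": -45, "wx": 0, "wy": 0, "wz": 0.12},
    {"tx": 76, "ty": 180, "tz": -60, "wx": 0, "wy": 0, "wz": 0.12},
    {"tx": 95, "ty": 225, "tz": -75, "wx": 0, "wy": 0, "wz": 0.12}
  ]
}}

```text
t: 1.6
ee_pos: [459.2, 139.9, 157.2]
ee_rot: [1.817, 2.563, -0.0]
force: [0.9, -1.1, -0.5]
grip_width: 85.6
grip_force: 0.0
```

>>> {"api": "arm_command", "payload": {
  "steps": [
    {"tx": 19, "ty": 45, "tz": 0, "wx": 0, "wy": 0, "wz": 0},
    {"tx": 19, "ty": 49.4, "tz": -15, "wx": 0, "wy": 0, "wz": 0},
    {"tx": 19, "ty": 49.4, "tz": -15, "wx": 0, "wy": 0, "wz": 0}
  ]
}}

```text
t: 1.9
ee_pos: [476.4, 188.6, 140.6]
ee_rot: [-1.811, -2.563, 0.005]
force: [-1.2, 0.3, -0.9]
grip_width: 85.2
grip_force: 0.0
```

```bash
python3 - <<'E'
from h import *
s=ctrl.state();print(s['t'],s['ee_pos'],s['ee_rot'],s['joint_pos'])
d=shot('side','s1');T=shot('top','t1')
a=cv2.imread('pics/s1.png')[200:310,240:380];cv2.imwrite('pics/s1c.png',cv2.resize(a,None,fx=5,fy=5))
from scipy.spatial.transform import Rotation as R
print(R.from_rotvec(s['ee_rot']).as_matrix().round(3))
E
```

```text
1.9 [476.44172258 188.55037569 140.64233029] [-1.81131159 -2.56262413  0.00525774] [ 1.58860352e-01  2.76150214e-01  1.74900665e+00  2.01804132e-05
  1.12124744e+00 -1.81369047e-01]
[[-0.334  0.943 -0.005]
 [ 0.943  0.334 -0.001]
 [ 0.001 -0.005 -1.   ]]
```

View pics/s1c.png

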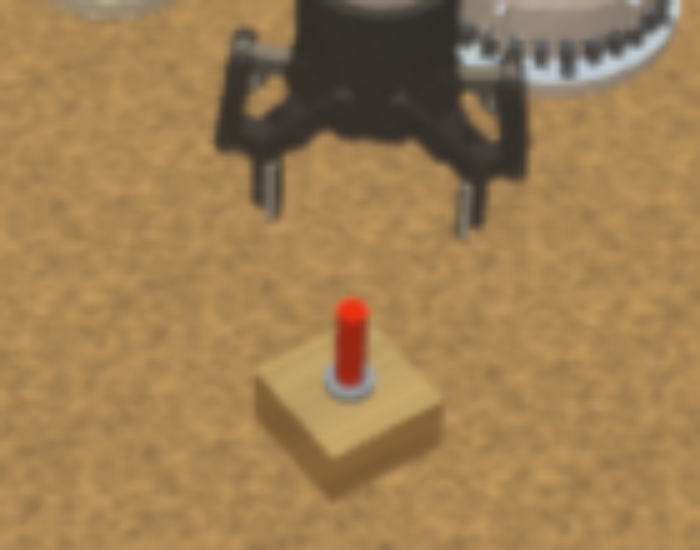

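The fingers straddle the pin and the stand is upright at crop (350,340). The tip midpoint is in line with the pin. Descending in two stages.

>>> {"api": "arm_command", "payload": {
  "steps": [
    {"tx": 0, "ty": 0, "tz": -20, "wx": 0, "wy": 0, "wz": 0},
    {"tx": 0, "ty": 0, "tz": -40, "wx": 0, "wy": 0, "wz": 0},
    {"tx": 0, "ty": 0, "tz": -60, "wx": 0, "wy": 0, "wz": 0},
    {"tx": 0, "ty": 0, "tz": -75, "wx": 0, "wy": 0, "wz": 0},
    {"tx": 0, "ty": 0, "tz": -90, "wx": 0, "wy": 0, "wz": 0}
  ]
}}

```text
t: 2.5
ee_pos: [478.4, 185.7, 53.2]
ee_rot: [1.82, 2.56, 0.001]
force: [0.4, 0.3, -0.2]
grip_width: 85.5
grip_force: 0.0
```

>>> {"api": "arm_command", "payload": {
  "steps": [
    {"tx": 0, "ty": 0, "tz": 0, "wx": 0, "wy": 0, "wz": 0},
    {"tx": 0, "ty": 0, "tz": 0, "wx": 0, "wy": 0, "wz": 0}
  ]
}}

```text
t: 2.7
ee_pos: [478.4, 186.2, 53.7]
ee_rot: [1.819, 2.561, 0.0]
force: [-0.6, 0.1, 0.4]
grip_width: 85.4
grip_force: 0.0
```

```bash
python3 - <<'E'
from h import *
s=ctrl.state();print(s['t'],s['ee_pos'],s['ee_rot'],s['force'])
d=shot('side','s2');T=shot('top','t2')
a=cv2.imread('pics/s2.png')[200:310,250:370];b=cv2.imread('pics/t2.png')[225:335,160:280]
cv2.imwrite('pics/c2.png',cv2.resize(np.hstack([a,b]),None,fx=3.3,fy=3.3))
E
```

```text
2.7 [478.38705555 186.22943119  53.68884906] [1.81930298e+00 2.56082022e+00 2.36629075e-04] [-0.63879375  0.13048465  0.38694864]
```

View pics/c2.png

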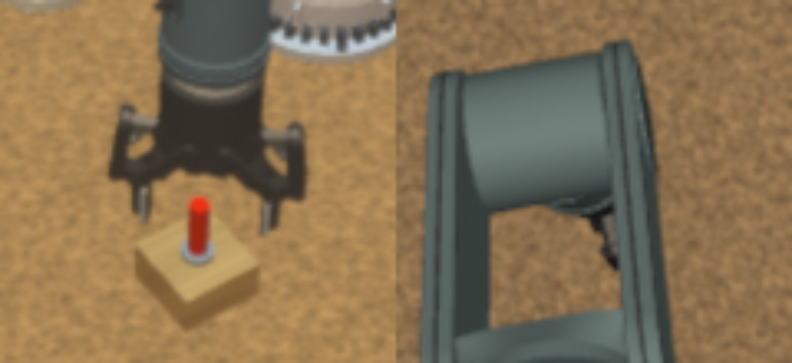

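The pin stands between the fingers in the side crop: tips at (140,215) and (265,230), pin at (200,225). The measured TCP is about 6 mm short in y, so I'll correct that and then close gently.

>>> {"api": "arm_command", "payload": {
  "steps": [
    {"tx": 1, "ty": 3, "tz": -1.5, "wx": 0, "wy": 0, "wz": 0},
    {"tx": 1.6, "ty": 6, "tz": -3, "wx": 0, "wy": 0, "wz": 0},
    {"tx": 1.6, "ty": 6, "tz": -3, "wx": 0, "wy": 0, "wz": 0}
  ]
}}

```text
t: 3.1
ee_pos: [479.8, 193.7, 50.1]
ee_rot: [1.817, 2.563, 0.001]
force: [-0.5, 0.2, 0.2]
grip_width: 85.0
grip_force: 0.0
```

>>> {"api": "arm_command", "payload": {
  "steps": [
    {"tx": 0, "ty": 0, "tz": 0, "wx": 0, "wy": 0, "wz": 0},
    {"tx": 0, "ty": 0, "tz": 0, "wx": 0, "wy": 0, "wz": 0},
    {"tx": 0, "ty": 0, "tz": 0, "wx": 0, "wy": 0, "wz": 0},
    {"tx": 0, "ty": 0, "tz": 0, "wx": 0, "wy": 0, "wz": 0},
    {"tx": 0, "ty": 0, "tz": 0, "wx": 0, "wy": 0, "wz": 0}
  ],
  "jaw": -1,
  "grip_force": 60
}}

```text
t: 3.6
ee_pos: [479.8, 193.2, 50.0]
ee_rot: [1.817, 2.562, 0.0]
force: [-0.7, 0.1, 2.0]
grip_width: 14.8
grip_force: 58.4
```

>>> {"api": "arm_command", "payload": {
  "steps": [
    {"tx": 0, "ty": 0, "tz": 0, "wx": 0, "wy": 0, "wz": 0},
    {"tx": 0, "ty": 0, "tz": 0, "wx": 0, "wy": 0, "wz": 0},
    {"tx": 0, "ty": 0, "tz": 0, "wx": 0, "wy": 0, "wz": 0}
  ]
}}

```text
t: 3.9
ee_pos: [479.7, 193.2, 50.0]
ee_rot: [1.817, 2.562, 0.0]
force: [0.1, 0.1, 1.4]
grip_width: 14.2
grip_force: 58.4
```

>>> {"api": "arm_command", "payload": {
  "steps": [
    {"tx": 0, "ty": 0, "tz": 15, "wx": 0, "wy": 0, "wz": 0},
    {"tx": 0, "ty": 0, "tz": 40, "wx": 0, "wy": 0, "wz": 0},
    {"tx": 0, "ty": 0, "tz": 70, "wx": 0, "wy": 0, "wz": 0},
    {"tx": 0, "ty": 0, "tz": 105, "wx": 0, "wy": 0, "wz": 0},
    {"tx": 0, "ty": 0, "tz": 135, "wx": 0, "wy": 0, "wz": 0}
  ]
}}

```text
t: 4.4
ee_pos: [479.5, 193.2, 186.2]
ee_rot: [-1.817, -2.563, -0.0]
force: [0.3, 1.0, -2.0]
grip_width: 14.6
grip_force: 58.9
```

>>> {"api": "arm_command", "payload": {
  "steps": [
    {"tx": 0, "ty": 0, "tz": 10, "wx": 0, "wy": 0, "wz": 0},
    {"tx": 0, "ty": 0, "tz": 10, "wx": 0, "wy": 0, "wz": 0},
    {"tx": 0, "ty": 0, "tz": 10, "wx": 0, "wy": 0, "wz": 0}
  ]
}}

```text
t: 4.7
ee_pos: [478.8, 193.0, 193.3]
ee_rot: [-1.817, -2.561, 0.003]
force: [0.1, -0.5, -2.0]
grip_width: 14.2
grip_force: 59.0
```

```bash
cat >> h.py <<'E'
def red(d):
    hsv=cv2.cvtColor(d['pixels'],cv2.COLOR_RGB2HSV)
    m=(((hsv[...,0]<8)|(hsv[...,0]>172))&(hsv[...,1]>150)&(hsv[...,2]>70)).astype('uint8')
    k,l,s,c=cv2.connectedComponentsWithStats(m)
    return [(s[i].tolist(),c[i].round(1)) for i in range(1,k) if s[i,4]>10]
E
python3 - <<'E'
from h import *
s=ctrl.state();print(s['t'],s['ee_pos'],s['ee_rot'],s['force'],s['grip_width'])
d=shot('side','s3');e=s['ee_pos'];print(red(d))
P0=proj(d,e-[0,0,38]);print('foot pred',P0,'collar under',proj(d,e-[0,0,14]),'top',proj(d,e+[0,0,42]))
u,v=P0.astype(int)
a=cv2.imread('pics/s3.png')[v-65:v+25,u-45:u+45];print(u,v);cv2.imwrite('pics/c3.png',cv2.resize(a,None,fx=6,fy=6,interpolation=cv2.INTER_CUBIC))
E
```

```text
4.7 [478.7632428  193.01373748 193.32856343] [-1.81652584 -2.56105047  0.00272639] [ 0.0606439  -0.52727408 -2.02024657] 14.226755155641268
[([309, 218, 8, 19, 112], array([312. , 226.1]))]
foot pred [311.90033918 243.25073205] collar under [312.25595274 236.13893715] top [313.12013424 218.85646495]
311 243
```

View pics/c3.png

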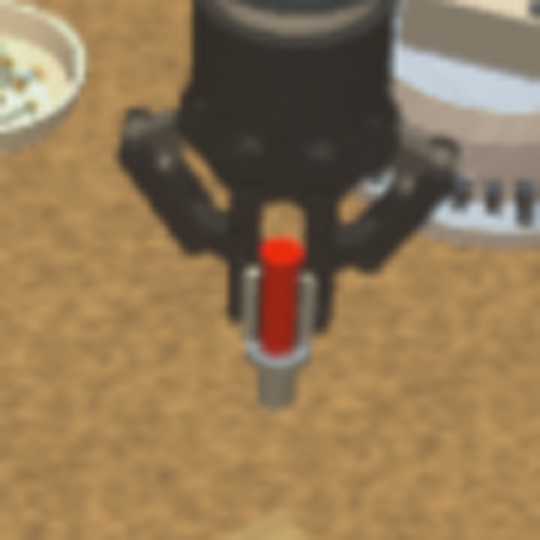

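The pin hangs upright in the fingers: top at about (313.2,220.2), foot at about (312.2,244.7) in full-image pixels, within about 1.5 px of the prediction. Carrying it over to the cap.

>>> {"api": "arm_command", "payload": {
  "steps": [
    {"tx": 6, "ty": -40, "tz": 0, "wx": 0, "wy": 0, "wz": 0},
    {"tx": 12, "ty": -85, "tz": 0, "wx": 0, "wy": 0, "wz": 0},
    {"tx": 19, "ty": -130, "tz": 0, "wx": 0, "wy": 0, "wz": 0},
    {"tx": 25, "ty": -175, "tz": 0, "wx": 0, "wy": 0, "wz": 0},
    {"tx": 31, "ty": -220, "tz": 0, "wx": 0, "wy": 0, "wz": 0}
  ]
}}

```text
t: 5.25
ee_pos: [509.7, -28.3, 192.9]
ee_rot: [-1.815, -2.56, 0.002]
force: [1.1, 0.1, -1.7]
grip_width: 14.5
grip_force: 58.9
```

>>> {"api": "arm_command", "payload": {
  "steps": [
    {"tx": 7, "ty": -45, "tz": 0, "wx": 0, "wy": 0, "wz": 0},
    {"tx": 13, "ty": -90, "tz": 0, "wx": 0, "wy": 0, "wz": 0},
    {"tx": 18, "ty": -130, "tz": 0, "wx": 0, "wy": 0, "wz": 0},
    {"tx": 19, "ty": -143, "tz": 0, "wx": 0, "wy": 0, "wz": 0},
    {"tx": 19, "ty": -143, "tz": 0, "wx": 0, "wy": 0, "wz": 0}
  ]
}}

```text
t: 5.75
ee_pos: [528.9, -171.4, 192.8]
ee_rot: [-1.82, -2.557, 0.001]
force: [0.1, 0.6, -0.6]
grip_width: 14.5
grip_force: 58.9
```

```bash
python3 - <<'E'
from h import *
s=ctrl.state();e=s['ee_pos'];print(s['t'],e,s['force'],s['grip_width'])
S0=dict(np.load('pics/side0.npz'));g=cv2.cvtColor(S0['pixels'],cv2.COLOR_RGB2GRAY).astype(float)
w=g[166:178,341:358]; W=np.clip(np.median(w)-8-w,0,None); k,l,st,c=cv2.connectedComponentsWithStats((W>0).astype('uint8'))
i=1+np.argmax(st[1:,4]);W=W*(l==i);yy,xx=np.indices(w.shape);u,v=341+(W*xx).sum()/W.sum(),166+(W*yy).sum()/W.sum()
print('side hole',u,v,st[i],plane(S0,u,v,111))
print(w.astype(int))
d=shot('side','s4');print(red(d)); f=proj(d,e-[0,0,38]);print('foot pred',f,'collar',proj(d,e-[0,0,8]),'top',proj(d,e+[0,0,42]))
a=cv2.imread('pics/s4.png')[110:210,300:400];cv2.imwrite('pics/c4.png',cv2.resize(a,None,fx=6,fy=6,interpolation=cv2.INTER_CUBIC))
E
```

```text
5.75 [ 528.86236525 -171.3507381   192.76087466] [ 0.13539794  0.58739335 -0.56534519] 14.541912684899774
side hole 348.48267326732673 171.57590759075907 [ 4  3  8  5 30] [ 530.43394878 -168.12213872  111.        ]
[[206 204 204 206 207 207 206 207 207 207 207 205 205 203 200 192 185]
 [207 206 207 207 207 207 207 207 207 207 207 207 207 207 207 206 205]
 [207 207 207 207 207 207 206 206 206 206 207 207 207 208 208 207 208]
 [207 207 207 207 207 203 196 196 198 202 206 207 207 207 208 207 207]
 [208 207 207 207 203 184 156 156 162 177 195 205 208 208 207 207 207]
 [208 207 207 206 194 152 121 120 122 130 159 199 207 208 207 207 207]
 [208 207 207 207 197 162 125 114 114 122 150 192 206 207 207 207 207]
 [207 208 207 207 206 193 160 140 138 153 180 204 207 208 208 207 208]
 [208 207 207 208 208 206 203 202 202 203 206 207 208 207 207 208 207]
 [208 208 207 207 208 208 207 207 207 207 208 207 207 207 207 207 208]
 [207 207 207 208 207 207 208 207 207 207 207 208 207 207 206 206 207]
 [195 200 203 206 207 207 207 208 208 208 207 207 204 192 188 192 201]]
[([349, 135, 8, 17, 85], array([352. , 142.8]))]
foot pred [350.62007362 159.11110366] collar [351.48162884 150.60949984] top [352.96702022 135.95204225]
```

View pics/c4.png

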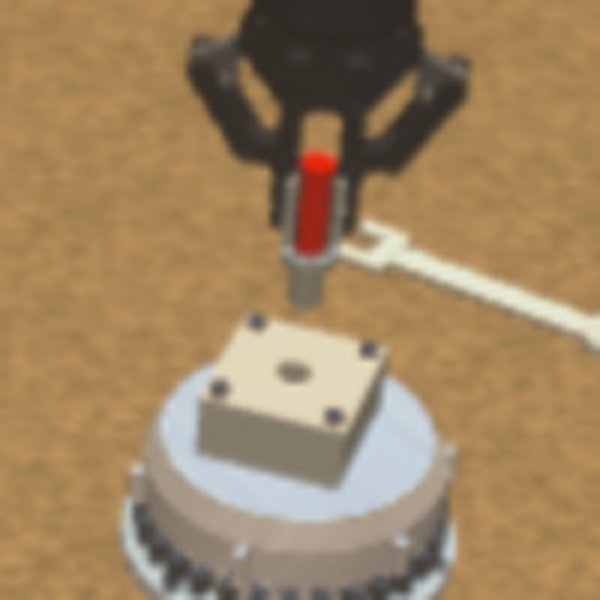

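The side picture shows the pin foot at about (351.0,159.4), hanging over the cap. The hole mouth is at about (348.5,171.6), which is (530.4,-168.1) on the cap plane. Foot prediction and image agree within about 1 mm. I'll lower it close to the cap and compare directly.

>>> {"api": "arm_command", "payload": {
  "steps": [
    {"tx": 0.5, "ty": 1, "tz": -10, "wx": 0, "wy": 0, "wz": 0},
    {"tx": 1, "ty": 2.5, "tz": -20, "wx": 0, "wy": 0, "wz": 0},
    {"tx": 1, "ty": 2.5, "tz": -30, "wx": 0, "wy": 0, "wz": 0},
    {"tx": 1, "ty": 2.5, "tz": -37, "wx": 0, "wy": 0, "wz": 0},
    {"tx": 1, "ty": 2.5, "tz": -37, "wx": 0, "wy": 0, "wz": 0}
  ]
}}

```text
t: 6.3
ee_pos: [529.9, -166.3, 156.4]
ee_rot: [-1.815, -2.561, 0.001]
force: [-0.4, 0.8, -1.0]
grip_width: 14.8
grip_force: 58.9
```

```bash
python3 - <<'E'
from h import *
P=[ctrl.state()['ee_pos']]
d=shot('side','s5');T=shot('top','t5');s=ctrl.state();e=s['ee_pos'];print(s['t'],P,e,s['force'],s['grip_width'])
print(red(d)); print('foot pred',proj(d,e-[0,0,38]),'mid',proj(d,e+[0,0,17]))
a=cv2.imread('pics/s5.png')[130:190,320:380];b=cv2.imread('pics/s4.png')[130:190,320:380]
a=cv2.resize(a,None,fx=6.6,fy=6.6,interpolation=cv2.INTER_CUBIC)
b=cv2.imread('pics/t5.png')[225:285,330:390]; b=cv2.resize(b,None,fx=6.6,fy=6.6,interpolation=cv2.INTER_CUBIC)
cv2.imwrite('pics/c5.png',np.hstack([a,b]))
E
```

```text
6.4 [array([ 529.88131992, -166.26137444,  156.3624178 ])] [ 530.73743408 -167.06661485  157.81787441] [-0.29846088 -0.35369954 -0.14083213] 14.449586647308411
[([347, 147, 7, 17, 78], array([349.9, 154.1]))]
foot pred [348.48640024 169.34960448] mid [350.01214958 154.04384616]
```

View pics/c5.png

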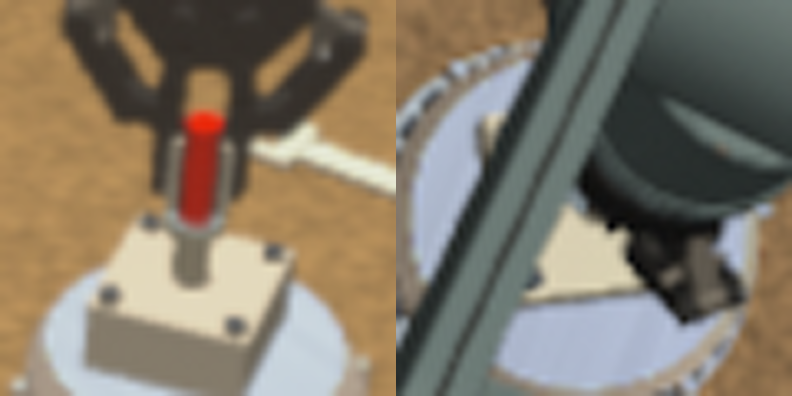

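The side picture shows the foot just above the cap, bottom edge at about (348.9,173.5), almost over the hole. The top view is blocked by the arm. I'll measure the foot's silhouette by differencing against the first picture.

```bash
python3 - <<'E'
from h import *
g=lambda f:np.load(f'pics/{f}.npz')['pixels'].mean(2)
D=np.abs(g('s5')-g('side0'));print(D[163:177,342:356].astype(int))
print(g('s5')[163:177,342:356].astype(int))
d=dict(np.load('pics/s5.npz'))
# silhouette of predicted foot disc bottom if foot centre (530.3,-168.1,z)
for z in(115,119):
  p=np.array([proj(d,[530.4+8*np.cos(a),-168.1+8*np.sin(a),z]) for a in np.linspace(0,6.28,40)]);print(z,p.min(0),p.max(0))
p=[];
for i in range(4): ctrl.get_image('side'); p.append(ctrl.state()['ee_pos'])
print(np.mean(p,0),np.std(p,0))
E
```

```text
[[ 4  3 10 29 17 24 34 37 35 17 11 16  8  7]
 [ 6  3 19 62 64 52 52 49 41 24  9 12  0  7]
 [10  8  2 39 79 86 78 71 71 68 57 34  4  8]
 [ 9  9  7  6 53 90 91 89 90 74 32  6  8  9]
 [10  9  8  1 44 91 94 93 94 65 10  7  9  8]
 [ 9  9  8  6 61 93 93 93 93 55  3  9  8  9]
 [ 8  9  8  8 70 85 82 85 87 51  5  9  9  9]
 [ 9  9  7  5 51 46 43 51 61 36  6  9  9  9]
 [ 9  9  9  6 11  7  8 11 16  8  8  9  8  9]
 [ 9  9  9  9  7  3  0  1  1  6  9  9  9  9]
 [ 8  9  9  9 10  9  7  7  8 11  9  9  9  9]
 [ 9  9  9  9  9 10 10  9 10  9  9  8  9  9]
 [ 8  9  9  9  9  9  9  9  9  8  9  9  9  9]
 [ 9  9  9  9  9  9  9  9  9  9  9  9  9 10]]
[[ 99 105 127 139 144 124 104  95  96 112 140 143 132 132]
 [119 119 138 132 132 140 129 122 120 128 139 130 132 135]
 [179 176 192 161 122 114 121 126 126 125 128 144 165 161]
 [207 207 208 194 147 109 108 110 110 126 167 192 205 203]
 [210 209 209 199 157 109 107 107 107 135 191 208 210 209]
 [209 210 209 195 139 106 106 107 107 145 204 210 210 210]
 [209 210 209 192 127 105 107 107 109 149 206 210 210 210]
 [210 210 208 192 127 105 107 106 110 153 206 211 210 211]
 [210 210 209 194 136 110 108 107 109 147 201 210 210 210]
 [210 210 210 201 164 125 110 109 119 152 196 209 210 210]
 [211 210 210 209 198 165 143 142 156 186 207 210 210 211]
 [210 210 211 210 209 207 206 206 207 208 210 210 210 210]
 [210 210 210 210 211 211 210 211 211 210 210 211 211 210]
 [210 210 211 211 210 211 210 211 211 210 211 210 209 209]]
115 [345.87472332 168.85968772] [351.33292995 172.1560363 ]
119 [345.97874515 167.77570368] [351.44603066 171.06931097]
[ 530.99896848 -167.45262719  158.34225097] [0.04195413 0.09988022 0.11997626]
```

>>> {"api": "arm_command", "payload": {
  "steps": [
    {"tx": -0.6, "ty": -1.3, "tz": -2, "wx": 0, "wy": 0, "wz": 0},
    {"tx": -0.6, "ty": -1.3, "tz": -4, "wx": 0, "wy": 0, "wz": 0},
    {"tx": -0.6, "ty": -1.3, "tz": -6, "wx": 0, "wy": 0, "wz": 0},
    {"tx": -0.6, "ty": -1.3, "tz": -7, "wx": 0, "wy": 0, "wz": 0},
    {"tx": -0.6, "ty": -1.3, "tz": -7, "wx": 0, "wy": 0, "wz": 0}
  ]
}}

```text
t: 7.1
ee_pos: [529.9, -168.5, 150.6]
ee_rot: [-1.817, -2.562, 0.0]
force: [0.8, -0.2, -2.1]
grip_width: 14.8
grip_force: 58.9
```

>>> {"api": "arm_command", "payload": {
  "steps": [
    {"tx": 0, "ty": 0, "tz": -0.5, "wx": 0, "wy": 0, "wz": 0},
    {"tx": 0, "ty": 0, "tz": -1, "wx": 0, "wy": 0, "wz": 0},
    {"tx": 0, "ty": 0, "tz": -1.5, "wx": 0, "wy": 0, "wz": 0}
  ]
}}

```text
t: 7.4
ee_pos: [530.1, -168.6, 149.4]
ee_rot: [1.817, 2.562, 0.0]
force: [-0.5, -0.7, -1.5]
grip_width: 14.8
grip_force: 58.9
```

>>> {"api": "arm_command", "payload": {
  "steps": [
    {"tx": 0, "ty": 0, "tz": -0.5, "wx": 0, "wy": 0, "wz": 0},
    {"tx": 0, "ty": 0, "tz": -1, "wx": 0, "wy": 0, "wz": 0}
  ]
}}

```text
t: 7.6
ee_pos: [530.2, -168.7, 148.8]
ee_rot: [1.817, 2.562, 0.0]
force: [-0.8, -0.0, 3.1]
grip_width: 13.8
grip_force: 59.4
```

>>> {"api": "arm_command", "payload": {
  "steps": [
    {"tx": 0, "ty": 0, "tz": -0.5, "wx": 0, "wy": 0, "wz": 0},
    {"tx": 0, "ty": 0, "tz": -0.5, "wx": 0, "wy": 0, "wz": 0}
  ]
}}

```text
t: 7.8
ee_pos: [530.3, -168.7, 148.7]
ee_rot: [1.817, 2.562, 0.0]
force: [-1.4, 1.0, 4.3]
grip_width: 14.5
grip_force: 59.5
```

Contact at about 5 N on the cap's flat top. Feeling for the hole with small slides, first away from the camera.

>>> {"api": "arm_command", "payload": {
  "steps": [
    {"tx": 0.15, "ty": -0.3, "tz": 0, "wx": 0, "wy": 0, "wz": 0},
    {"tx": 0.3, "ty": -0.6, "tz": 0, "wx": 0, "wy": 0, "wz": 0},
    {"tx": 0.5, "ty": -0.9, "tz": 0, "wx": 0, "wy": 0, "wz": 0},
    {"tx": 0.6, "ty": -1.2, "tz": 0, "wx": 0, "wy": 0, "wz": 0}
  ]
}}

```text
t: 8.2
ee_pos: [530.5, -169.2, 148.5]
ee_rot: [-1.817, -2.562, -0.001]
force: [-2.6, 2.6, 6.7]
grip_width: 14.4
grip_force: 59.7
```

>>> {"api": "arm_command", "payload": {
  "steps": [
    {"tx": 0, "ty": 0, "tz": 0, "wx": 0, "wy": 0, "wz": 0}
  ]
}}

```text
t: 8.3
ee_pos: [530.5, -169.2, 148.5]
ee_rot: [-1.817, -2.562, -0.001]
force: [-2.7, 2.3, 6.6]
grip_width: 14.7
grip_force: 59.7
```

>>> {"api": "arm_command", "payload": {
  "steps": [
    {"tx": 0.15, "ty": -0.3, "tz": 0, "wx": 0, "wy": 0, "wz": 0},
    {"tx": 0.3, "ty": -0.6, "tz": 0, "wx": 0, "wy": 0, "wz": 0},
    {"tx": 0.5, "ty": -0.9, "tz": 0, "wx": 0, "wy": 0, "wz": 0},
    {"tx": 0.5, "ty": -0.9, "tz": 0, "wx": 0, "wy": 0, "wz": 0}
  ]
}}

```text
t: 8.7
ee_pos: [531.0, -170.7, 147.6]
ee_rot: [-1.817, -2.562, 0.0]
force: [-1.2, 0.2, -0.8]
grip_width: 14.4
grip_force: 59.1
```

The vertical force dropped and z sank, so the pin looks to be in the mouth. Lowering gently.

>>> {"api": "arm_command", "payload": {
  "steps": [
    {"tx": 0, "ty": 0, "tz": -0.5, "wx": 0, "wy": 0, "wz": 0},
    {"tx": 0, "ty": 0, "tz": -1, "wx": 0, "wy": 0, "wz": 0},
    {"tx": 0, "ty": 0, "tz": -1.5, "wx": 0, "wy": 0, "wz": 0},
    {"tx": 0, "ty": 0, "tz": -1.5, "wx": 0, "wy": 0, "wz": 0}
  ]
}}

```text
t: 9.1
ee_pos: [531.0, -170.7, 146.2]
ee_rot: [-1.817, -2.562, 0.0]
force: [-1.0, 0.1, -2.5]
grip_width: 14.5
grip_force: 59.1
```

>>> {"api": "arm_command", "payload": {
  "steps": [
    {"tx": 0, "ty": 0, "tz": -0.5, "wx": 0, "wy": 0, "wz": 0},
    {"tx": 0, "ty": 0, "tz": -1, "wx": 0, "wy": 0, "wz": 0},
    {"tx": 0, "ty": 0, "tz": -1.5, "wx": 0, "wy": 0, "wz": 0},
    {"tx": 0, "ty": 0, "tz": -1.5, "wx": 0, "wy": 0, "wz": 0}
  ]
}}

```text
t: 9.5
ee_pos: [531.1, -170.7, 144.8]
ee_rot: [-1.817, -2.562, 0.0]
force: [-1.4, -0.3, -0.7]
grip_width: 14.6
grip_force: 59.0
```

>>> {"api": "arm_command", "payload": {
  "steps": [
    {"tx": 0, "ty": 0, "tz": -1, "wx": 0, "wy": 0, "wz": 0},
    {"tx": 0, "ty": 0, "tz": -2, "wx": 0, "wy": 0, "wz": 0},
    {"tx": 0, "ty": 0, "tz": -3, "wx": 0, "wy": 0, "wz": 0},
    {"tx": 0, "ty": 0, "tz": -4, "wx": 0, "wy": 0, "wz": 0},
    {"tx": 0, "ty": 0, "tz": -5, "wx": 0, "wy": 0, "wz": 0}
  ]
}}

```text
t: 10.0
ee_pos: [531.1, -170.7, 139.8]
ee_rot: [-1.817, -2.562, 0.0]
force: [-2.0, -0.3, 0.2]
grip_width: 14.6
grip_force: 59.0
```

>>> {"api": "arm_command", "payload": {
  "steps": [
    {"tx": 0, "ty": 0, "tz": -1, "wx": 0, "wy": 0, "wz": 0},
    {"tx": 0, "ty": 0, "tz": -2, "wx": 0, "wy": 0, "wz": 0},
    {"tx": 0, "ty": 0, "tz": -3, "wx": 0, "wy": 0, "wz": 0},
    {"tx": 0, "ty": 0, "tz": -4, "wx": 0, "wy": 0, "wz": 0},
    {"tx": 0, "ty": 0, "tz": -4, "wx": 0, "wy": 0, "wz": 0}
  ]
}}

```text
t: 10.5
ee_pos: [531.3, -170.8, 137.0]
ee_rot: [1.817, 2.562, -0.0]
force: [-3.4, 0.8, 6.8]
grip_width: 14.4
grip_force: 59.8
```

>>> {"api": "arm_command", "payload": {
  "steps": [
    {"tx": -0.3, "ty": 0, "tz": -1, "wx": 0, "wy": 0, "wz": 0},
    {"tx": -0.3, "ty": 0, "tz": -2, "wx": 0, "wy": 0, "wz": 0},
    {"tx": -0.3, "ty": 0, "tz": -3, "wx": 0, "wy": 0, "wz": 0},
    {"tx": -0.3, "ty": 0, "tz": -4, "wx": 0, "wy": 0, "wz": 0},
    {"tx": -0.3, "ty": 0, "tz": -4, "wx": 0, "wy": 0, "wz": 0}
  ]
}}

```text
t: 11.0
ee_pos: [531.2, -170.8, 133.1]
ee_rot: [1.817, 2.562, 0.0]
force: [-4.4, 0.9, 6.9]
grip_width: 14.8
grip_force: 59.8
```

>>> {"api": "arm_command", "payload": {
  "steps": [
    {"tx": 0, "ty": 0, "tz": -1, "wx": 0, "wy": 0, "wz": 0},
    {"tx": 0, "ty": 0, "tz": -2, "wx": 0, "wy": 0, "wz": 0},
    {"tx": 0, "ty": 0, "tz": -3, "wx": 0, "wy": 0, "wz": 0},
    {"tx": 0, "ty": 0, "tz": -4, "wx": 0, "wy": 0, "wz": 0},
    {"tx": 0, "ty": 0, "tz": -4, "wx": 0, "wy": 0, "wz": 0}
  ]
}}

```text
t: 11.5
ee_pos: [531.2, -170.8, 129.1]
ee_rot: [1.816, 2.562, 0.0]
force: [-4.4, 1.0, 6.9]
grip_width: 14.4
grip_force: 59.8
```

Steady cup force of about 8 N. Now the last 4 to 5 mm, slowly.

>>> {"api": "arm_command", "payload": {
  "steps": [
    {"tx": -0.3, "ty": 0, "tz": -1, "wx": 0, "wy": 0, "wz": 0},
    {"tx": -0.3, "ty": 0, "tz": -2, "wx": 0, "wy": 0, "wz": 0},
    {"tx": -0.3, "ty": 0, "tz": -3, "wx": 0, "wy": 0, "wz": 0},
    {"tx": -0.3, "ty": 0, "tz": -3.5, "wx": 0, "wy": 0, "wz": 0}
  ]
}}

```text
t: 11.9
ee_pos: [531.2, -170.8, 125.8]
ee_rot: [1.816, 2.561, 0.001]
force: [-3.5, 0.5, 8.0]
grip_width: 14.6
grip_force: 59.8
```

>>> {"api": "arm_command", "payload": {
  "steps": [
    {"tx": 0, "ty": 0, "tz": -0.5, "wx": 0, "wy": 0, "wz": 0},
    {"tx": 0, "ty": 0, "tz": -0.8, "wx": 0, "wy": 0, "wz": 0}
  ]
}}

```text
t: 12.1
ee_pos: [531.2, -170.8, 125.0]
ee_rot: [1.816, 2.561, 0.001]
force: [-2.2, 1.9, 8.2]
grip_width: 14.6
grip_force: 59.8
```

>>> {"api": "arm_command", "payload": {
  "steps": [
    {"tx": 0, "ty": 0, "tz": -0.4, "wx": 0, "wy": 0, "wz": 0},
    {"tx": 0, "ty": 0, "tz": -0.8, "wx": 0, "wy": 0, "wz": 0}
  ]
}}

```text
t: 12.3
ee_pos: [531.3, -170.9, 124.8]
ee_rot: [1.816, 2.561, 0.001]
force: [-5.2, 2.2, 14.2]
grip_width: 14.2
grip_force: 60.5
```

Force rises and z stalls at 124.8, where the collar should be home. One confirming nudge before I release.

>>> {"api": "arm_command", "payload": {
  "steps": [
    {"tx": 0, "ty": 0, "tz": -0.5, "wx": 0, "wy": 0, "wz": 0},
    {"tx": 0, "ty": 0, "tz": -0.8, "wx": 0, "wy": 0, "wz": 0}
  ]
}}

```text
t: 12.5
ee_pos: [531.3, -170.9, 124.8]
ee_rot: [1.816, 2.56, 0.001]
force: [-6.2, 3.0, 20.0]
grip_width: 14.7
grip_force: 60.9
```

>>> {"api": "arm_command", "payload": {
  "steps": [
    {"tx": -0.5, "ty": 0.2, "tz": 1, "wx": 0, "wy": 0, "wz": 0},
    {"tx": -0.5, "ty": 0.2, "tz": 1.5, "wx": 0, "wy": 0, "wz": 0}
  ]
}}

```text
t: 12.7
ee_pos: [531.1, -170.8, 125.0]
ee_rot: [1.816, 2.56, 0.001]
force: [-0.7, 1.2, 3.9]
grip_width: 14.7
grip_force: 59.4
```

>>> {"api": "arm_command", "payload": {
  "steps": [
    {"tx": 0, "ty": 0, "tz": 0, "wx": 0, "wy": 0, "wz": 0},
    {"tx": 0, "ty": 0, "tz": 0, "wx": 0, "wy": 0, "wz": 0},
    {"tx": 0, "ty": 0, "tz": 0, "wx": 0, "wy": 0, "wz": 0},
    {"tx": 0, "ty": 0, "tz": 0, "wx": 0, "wy": 0, "wz": 0},
    {"tx": 0, "ty": 0, "tz": 0, "wx": 0, "wy": 0, "wz": 0}
  ],
  "jaw": 1
}}

```text
t: 13.2
ee_pos: [530.1, -170.5, 123.3]
ee_rot: [-1.817, -2.562, -0.0]
force: [-0.4, -1.1, -0.3]
grip_width: 84.6
grip_force: 0.0
```

>>> {"api": "arm_command", "payload": {
  "steps": [
    {"tx": 0, "ty": 0, "tz": 10, "wx": 0, "wy": 0, "wz": 0},
    {"tx": 0, "ty": 0, "tz": 30, "wx": 0, "wy": 0, "wz": 0},
    {"tx": 0, "ty": 0, "tz": 60, "wx": 0, "wy": 0, "wz": 0},
    {"tx": 0, "ty": 0, "tz": 90, "wx": 0, "wy": 0, "wz": 0},
    {"tx": 0, "ty": 0, "tz": 120, "wx": 0, "wy": 0, "wz": 0}
  ]
}}

```text
t: 13.7
ee_pos: [530.0, -170.5, 245.5]
ee_rot: [1.817, 2.562, 0.0]
force: [0.5, -0.7, -0.1]
grip_width: 85.5
grip_force: 0.0
```

>>> {"api": "arm_command", "payload": {
  "steps": [
    {"tx": 0, "ty": 0, "tz": 0, "wx": 0, "wy": 0, "wz": 0},
    {"tx": 0, "ty": 0, "tz": 0, "wx": 0, "wy": 0, "wz": 0},
    {"tx": 0, "ty": 0, "tz": 0, "wx": 0, "wy": 0, "wz": 0}
  ]
}}

```text
t: 14.0
ee_pos: [529.5, -170.2, 242.7]
ee_rot: [-1.816, -2.561, 0.0]
force: [-0.6, 0.6, 0.3]
grip_width: 85.6
grip_force: 0.0
```

```bash
python3 - <<'E'
from h import *
d=shot('side','s6');print(red(d),proj(d,[531,-170.5,142]),ctrl.state()['grip_width'])
a=cv2.imread('pics/s6.png')[110:210,300:400];cv2.imwrite('pics/c6.png',cv2.resize(a,None,fx=5,fy=5,interpolation=cv2.INTER_CUBIC))
E
```

```text
[([347, 155, 6, 16, 69], array([349.2, 162.2]))] [349.46603387 162.61340403] 85.31381565968921
```

View pics/c6.png

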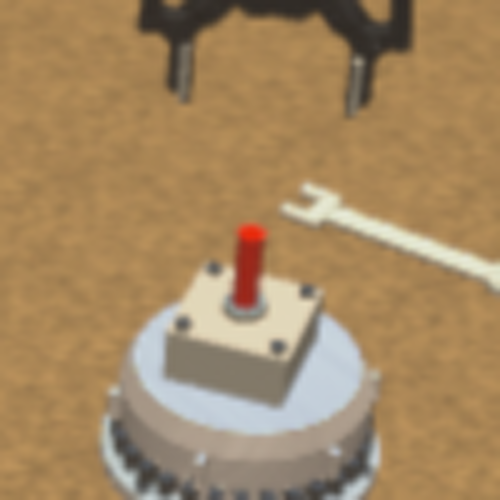

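The collar sits flush on the cap with the pin upright: handle centroid at (349.2,162.2), predicted (349.5,162.6). The gripper is well clear, so I'm handing in.

```bash
python3 -c "
from workcell import ctrl
print(ctrl.close_job())"
```

```text
the job is handed in; nothing more can be done
None
```

The pin is in the hole with its collar flush on the cap and released; the highest pressing force I read was about 20 N. The job is handed in, but it returned no verdict.

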